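# Battery load test: fit the fuse and hold the test slide at the mark

### The job

Of the three standing cartridge fuses, take the thickest one that goes into the round socket of the load tester, stand it fully down in the socket and let go of it. Then grip the tester's spring-return pull handle, draw it out until its pointer lines up with the brass mark on the scale rail, and finish while still holding it there: do not let go at the end. Leave the other fuses and the things lying about where they are.

Things in the scene. Friction and masses are not known exactly. Their poses are not given: they have to be found in the camera images.
- tester: Load tester, a flat grey case fixed to the shelf, 260 (x) x 200 (y) x 35 mm high, panel top at 35 mm. Origin: centre of its underside. Its -x side is its front, towards the robot; it may be turned by up to 0.4 rad. A round dial meter 52 mm high overall stands at x +85, y -55 mm; two brass binding posts 51 mm high overall at x -90, y +45 and +80 mm.
- socket_mouth (a point): Centre of the mouth of the round socket, on top of a black block 64 x 64 mm at x +75, y +62 mm of the tester, 67 mm above the shelf. Round blind hole 28.5 mm in diameter, 25 mm deep, with a 3 mm chamfer; a seated 60 mm fuse sticks out 35 mm. Axes as the tester's.
- pull_slide: Spring-return slide of the tester. Origin: on the tester's underside plane, on its centre line (y = 0), below the handle bar; at x = +20 mm of the tester when home. Axes as the tester's. It slides straight along the tester's -x, 0 to 80 mm (end stop); the spring pulls back with 3 N at home plus 0.12 N per mm, and returns it home when let go.
- pull_bar (a point): Centre of the handle bar: a round black bar 14 mm in diameter, 56 mm long along the tester's y, on two 10 mm posts 42 mm apart, its axis 90 mm above the shelf; the slide's plate below it tops out at 46 mm. Nothing stands before or behind the bar, so it can be pinched from above, fingers closing along the tester's x. It moves with the slide.
- pointer_tip (a point): Tip of the dark pointer on the slide, directed to the tester's -y, 64 mm from the slide's centre line and at the same tester x as the bar; moves with the slide.
- mark_tip (a point): Tip of the brass mark, a pointed clip 10 mm wide, top 51 mm above the shelf, fixed on the steel scale rail along the tester's -y side and directed to +y. Axes as the tester's. It sits 28 to 60 mm nearer the front (-x) than the pointer at home; the pointer is on the mark when both have the same tester x.
- fuse_thin: Cartridge fuse standing upright: grey ceramic barrel with brass end caps, 19 mm diameter, 60 mm tall. Origin: centre of its underside, z up along its axis. Too thin: stands loose in the socket.
- fuse_mid: Cartridge fuse standing upright: grey ceramic barrel with brass end caps, 26 mm diameter, 60 mm tall. Origin: centre of its underside, z up along its axis. The one that fits the socket.
- fuse_thick: Cartridge fuse standing upright: grey ceramic barrel with brass end caps, 33 mm diameter, 60 mm tall. Origin: centre of its underside, z up along its axis. Too thick to enter the socket.
- terminal_clamp: Bystander: brass terminal clamp, 40 x 20 mm, 24 mm high. Origin: centre of its underside.
- fuse_holder_a: Bystander: empty grey ceramic fuse holder, 60 x 26 mm, 23 mm high. Origin: centre of its underside.
- fuse_holder_b: Bystander: empty grey ceramic fuse holder, 60 x 26 mm, 23 mm high. Origin: centre of its underside.
- earpiece: Bystander: round black headphone earpiece, 50 mm in diameter, 18 mm high. Origin: centre of its underside.
- screwdriver: Bystander: screwdriver, 180 mm long, lying behind the tester.
- battery_case: Bystander: blue steel toggle-latch battery case, fixed, 200 x 130 mm, 160 mm high with its carrying handle, to the left of the tester. Origin: centre of its underside.
Mind the look-alikes: they are no part of the job. What is shaped like the fuse_mid but blue or purple is not meant.

How it is judged:
On the way:
1. the fuse that fits stands fully down in the socket, let go, with the slide still home (z of fuse_mid in the frame of socket_mouth below -0.021 m and horizontal distance between fuse_mid and socket_mouth below 0.004 m and angle between fuse_mid's own z axis and vertical below 0.15 rad and contact force between the fingers and fuse_mid below 0.1 N and x of pull_slide in the frame of tester above 0.012 m), for 0.3 s.
At the end, for the whole second after the job is handed in: The 26 mm fuse stands in the socket (underside at least 21 mm below the mouth, within 4 mm of its centre, tilt under 0.15 rad), not touched by the fingers, and the fingers hold the slide (over 2 N) with its pointer within 5 mm of the mark along the slide's travel, through the last second (z of fuse_mid in the frame of socket_mouth below -0.021 m and horizontal distance between fuse_mid and socket_mouth below 0.004 m and angle between fuse_mid's own z axis and vertical below 0.15 rad and contact force between the fingers and fuse_mid below 0.1 N and x of pointer_tip in the frame of mark_tip between -0.005 and 0.005 m and contact force between the fingers and pull_slide above 2 N); the arm keeps its last pose, push and grip.
It fails at once if a fuse of the wrong size is moved more than 30 mm (distance of any of fuse_thin, fuse_thick from where it was at the start of the episode above 0.03 m).
It fails at once if a bystander (clamp, fuse holder, earpiece, screwdriver) is moved more than 30 mm (distance of any of terminal_clamp, fuse_holder_a, fuse_holder_b, earpiece, screwdriver from where it was at the start of the episode above 0.03 m).
It also fails if it takes over 51 s, if anything falls off the work surface, if the arm or the gripper's body presses on something with over 40 N, if the wrist force passes 120 N, or if a joint passes its speed limit or range.

### The arm

A 6-joint arm with a two-finger parallel gripper is mounted at the origin on the work surface. World frame = base frame: x ahead of the robot, y to its left, z up, the work surface at z = 0. Lengths are in m, angles in rad, forces in N, time in s.
With the tool pointing down it reaches from about 0.375 to 0.9 m from the base axis. Payload 3.1 kg.
Tool frame: the origin (TCP) lies midway between the tips of the shut fingers; the grasp point (between the pads) lies 19 mm behind it (manip.grip_depth is the distance from the TCP to the grasp point, in m); z points along the fingers, y is the line along which they close (so a half turn about z gives the same grasp; the last joint's range is limited). The gripper opens to 85 mm and grips with 20 to 120 N. Pads are 22 mm wide; open, the fingers measure 114 mm over their backs; the gripper's body (76 mm by 85 mm) begins 54 mm behind the grasp point. The pads swing forward as they close: fully open they stand 13 mm farther back than shut.
Start: joints at [-1.518, 0.527, 1.433, -0, 1.181, -0.178], TCP at [0.144, -0.608, 0.231] pointing down, gripper open.
Joint ranges: [-3.08, 3.08], [-0.75, 2.2], [0.22, 2.44], [-1.43, 4.57], [0, 2.65], [-2.85, 2.85]. Speed limits (rad/s): [2.79, 2.79, 3.14, 3.14, 3.14, 3.14].

### API

Orientations are given as a unit quaternion [x, y, z, w].
In Python, from station import telemetry, snapshot, manip gives the robot as it stands. The module is installed in compiled form; this text tells all that it offers.
- The arm moves only by the shell command python3 -m crank 'ROWS' [OPENING] [FORCE]. ROWS is text: rows parted by semicolons, each of 6 numbers parted by spaces: the shift along the tool's x, y, z as a fraction of full scale, then the turn, a rotation vector about the tool's x, y, z as a fraction of full scale. A call has exactly 5 rows; each row shifts and turns the commanded pose from where the row before left it, along the tool's axes as they then stand; what a row does not reach is not made up. Full scale, the value 1, is 4 cm for a shift and 90 degrees for a turn. A row lasts 1/10 s, in which the tool goes at most 50 mm and 8.59 degrees, less where a joint would pass 70% of its speed; a pose out of reach is approached as far as the arm can. A call with a number of a shift or a turn outside -1 to 1 is refused whole. A call with a gripper value outside its range is refused whole. OPENING is the opening, from -1 (shut) to 1 (fully open), set as the call begins (- or left out, the last holds). The fingers move at their own pace and stop on an object; FORCE is the grip in N (left out, the last holds). Time passes only in rows, so rows that do not move let the fingers close, or fill a call up. It gives the time, the measured TCP pose, the force, the opening and the grip force at its end, in the units of the state.
- telemetry.sense(): the state, without advancing time (a new reading comes with each control period).
- snapshot(name): name is "scene" or "side" or "wrist"; returns a dict with "image" (400x640x3 uint8, red, green, blue), "depth" (400x640 float32, m along the optical axis (not along the pixel's ray), 0 where there is no reading), "camera_matrix" (3x3 intrinsics, pixels), "rvec" (rotation vector, rad) and "tvec" (3), from world to camera coordinates, as OpenCV has them. Camera axes: x right, y down, z forward; pixel columns grow to the right and rows downward; lengths in m; the calibration is good to about 2 mm. The wrist camera is an equidistant fisheye: a pixel r from the principal point sees the ray r / f radians off the axis. A picture is of the moment at which its call begins.
- manip.sign_off(): hands the job in; it is judged then, once.
The state is a dict: "t": time; "q": joint angles; "qd": joint speeds; "tau": joint torques, N m; "tcp_pos": TCP position; "tool_rot": TCP orientation; "force": force on the tool from outside, world axes, zero at the start; "ft_torque": the same for the moment, N m; "finger_gap": opening from 0.0 (shut) to 1.0 (fully open); "gripper_force": force on a finger pad.
Only numpy, scipy, OpenCV 4.12 (cv2) and the standard library are available. Lean on these libraries where they do the work, as an engineer would, in place of code of your own. Each camera call takes 0.05 s, during which the arm holds its last target. There are 200 camera calls.

## Working session

There is one attempt and no reset: what is moved stays moved. The work goes in short steps, Python scripts to look and compute and a shell command to move; the robot and the scene stay as the last step left them, time stands still between calls to the robot, and variables do not carry over. Pictures are saved under pics/ and viewed, at most 10 in all, crops included, and the job is handed in when it is done.

```bash
mkdir -p pics; cat > h.py <<'E'
import numpy as np, cv2
from station import telemetry, snapshot, manip
def snap(n):
    s=snapshot(n); np.savez(f'{n}.npz',**{k:np.asarray(v) for k,v in s.items()}); return s
def load(n): return dict(np.load(f'{n}.npz'))
def cloud(s):
    K=s['camera_matrix'];R=cv2.Rodrigues(s['rvec'])[0];d=s['depth']
    v,u=np.indices(d.shape);p=np.stack([(u-K[0,2])/K[0,0]*d,(v-K[1,2])/K[1,1]*d,d],-1)
    return (p-s['tvec'].reshape(3))@R
def ray(s,u,v,z):
    K=s['camera_matrix'];R=cv2.Rodrigues(s['rvec'])[0];c=-R.T@s['tvec'].reshape(3)
    d=R.T@np.array([(u-K[0,2])/K[0,0],(v-K[1,2])/K[1,1],1]);return c+d*(z-c[2])/d[2]
E
python3 - <<'E'
from h import *
for n in('scene','side'):
    s=snap(n); cv2.imwrite(f'pics/{n}0.png',s['image'][:,:,::-1])
    R=cv2.Rodrigues(s['rvec'])[0];print(n,s['camera_matrix'].round(1).tolist(),-R.T@s['tvec'].reshape(3),R[2])
print(telemetry.sense())
E
```

```text
scene [[508.5, 0.0, 304.5], [0.0, 508.5, 199.9], [0.0, 0.0, 1.0]] [ 1.34326571 -0.58316455  1.01936276] [-0.5587027   0.47650218 -0.67882027]
side [[368.2, 0.0, 320.7], [0.0, 368.2, 194.4], [0.0, 0.0, 1.0]] [0.54871946 0.71288042 0.77831065] [ 0.03166797 -0.67801693 -0.7343638 ]
{'t': 0.1, 'q': array([-1.51748927e+00,  5.28373680e-01,  1.43377095e+00, -2.84698563e-06,
        1.18139738e+00, -1.78497635e-01]), 'qd': array([-4.63579601e-04, -2.97764454e-03,  1.19544203e-04, -3.00730012e-04,
        1.82250961e-03,  9.70866215e-05]), 'tau': array([-2.95286918e-04, -4.43304527e+01, -1.78586054e+01, -2.53204880e-04,
        3.84891275e-03,  9.28818110e-06]), 'tcp_pos': array([ 0.14357863, -0.60762677,  0.2304322 ]), 'tool_rot': array([ 9.93290304e-01,  1.15643510e-01,  5.96563775e-05, -9.72847995e-04]), 'force': array([-0.44621339, -0.12822919,  0.07499286]), 'ft_torque': array([ 0.04709317, -0.02518181,  0.04124366]), 'gripper_force': 0.0, 'finger_gap': 1.0000853146404463}
```

View pics/scene0.png

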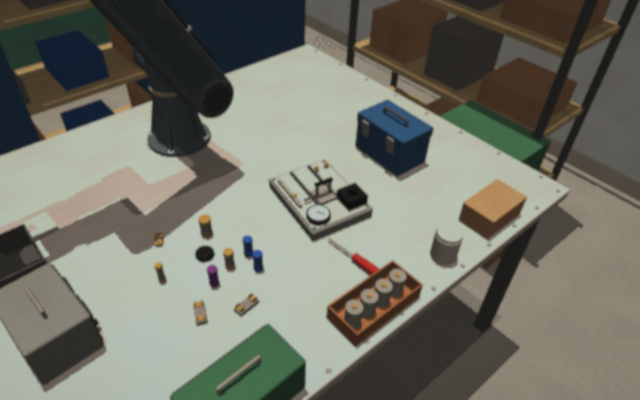

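View pics/side0.png

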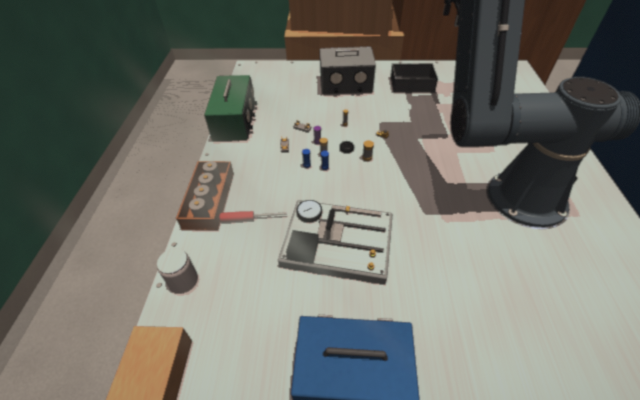

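Scene view: candidates for the fuse are brass/grey at (205,225) (thick), (229,258) (mid), (160,271) (thin). The look-alikes are blue at (248,245) and (258,261), and purple at (213,275). I choose (229,258). The socket block is at (352,195), the bar at (323,185) and the dial at (318,214). The side view agrees: mid fuse at (324,146), block at (302,245), bar at (328,225).

```bash
python3 - <<'E'
from h import *
from scipy import ndimage
for n in('scene','side'):
    s=load(n);P=cloud(s);hsv=cv2.cvtColor(s['image'],cv2.COLOR_RGB2HSV)
    z=P[...,2]; m=(s['depth']>0)&(z>.012)&(z<.075)&(P[...,0]>.1)&(P[...,0]<.95)&(P[...,1]>-.65)&(P[...,1]<.25)
    l,k=ndimage.label(m)
    for i in range(1,k+1):
        q=P[l==i]
        if len(q)<25: continue
        t=q[q[:,2]>q[:,2].max()-.008]; vv,uu=np.where(l==i)
        print(n,(int(uu.mean()),int(vv.mean())),len(q),'top',t.mean(0).round(3),'ext',np.ptp(q,0).round(3),'hue',np.median(hsv[l==i],0))
a=load('scene')['image'][225:300,135:285,::-1];b=load('scene')['image'][150:240,260:380,::-1]
r=lambda i,w:cv2.resize(i,(w,int(w*i.shape[0]/i.shape[1])),interpolation=cv2.INTER_CUBIC)
A=r(a,500);B=r(b,300);c=np.zeros((max(len(A),len(B)),800,3),np.uint8);c[:len(A),:500]=A;c[:len(B),500:]=B
cv2.imwrite('pics/crop.png',c)
E
```

```text
scene (320, 198) 4455 top [0.614 0.205 0.068] ext [0.289 0.209 0.062] hue [ 32.  25. 136.]
scene (204, 223) 234 top [ 0.442 -0.164  0.061] ext [0.036 0.034 0.053] hue [18.  85.  98.5]
scene (18, 251) 899 top [ 0.263 -0.574  0.06 ] ext [0.168 0.109 0.052] hue [19. 27. 35.]
scene (157, 235) 59 top [ 0.379 -0.276  0.024] ext [0.032 0.024 0.016] hue [ 17. 102.  97.]
scene (252, 251) 359 top [ 0.603 -0.123  0.061] ext [0.083 0.035 0.053] hue [109. 155.  88.]
scene (370, 294) 3377 top [0.901 0.016 0.067] ext [0.277 0.225 0.061] hue [ 13.  97. 102.]
scene (438, 250) 217 top [0.903 0.246 0.071] ext [0.039 0.008 0.062] hue [14. 42. 71.]
scene (203, 251) 206 top [ 0.507 -0.211  0.018] ext [0.052 0.048 0.011] hue [30. 18. 33.]
scene (228, 256) 186 top [ 0.579 -0.18   0.061] ext [0.03  0.026 0.054] hue [ 19.   78.5 102.5]
scene (159, 270) 133 top [ 0.508 -0.336  0.061] ext [0.021 0.019 0.054] hue [19. 64. 96.]
scene (212, 274) 195 top [ 0.601 -0.241  0.061] ext [0.026 0.026 0.052] hue [148. 114.  85.]
scene (251, 299) 90 top [ 0.705 -0.198  0.02 ] ext [0.027 0.029 0.012] hue [ 18.   60.5 137. ]

[... 934 characters left out ...]
0.584 -0.173  0.059] ext [0.05  0.15  0.051] hue [110.  89.  90.]
side (384, 132) 35 top [ 0.378 -0.272  0.021] ext [0.025 0.025 0.014] hue [ 17. 140.  88.]
side (284, 143) 54 top [ 0.707 -0.225  0.021] ext [0.024 0.054 0.012] hue [ 16.5  87.5 144. ]
side (367, 148) 179 top [ 0.443 -0.162  0.059] ext [0.031 0.035 0.051] hue [17. 82. 90.]
side (346, 145) 119 top [ 0.506 -0.205  0.017] ext [0.045 0.041 0.009] hue [15. 17. 39.]
side (305, 156) 127 top [ 0.63  -0.124  0.059] ext [0.024 0.024 0.05 ] hue [110. 138.  80.]
side (209, 197) 2705 top [0.901 0.026 0.066] ext [0.271 0.224 0.06 ] hue [ 14.  53. 106.]
side (335, 236) 6151 top [0.617 0.21  0.067] ext [0.287 0.207 0.061] hue [ 35.  17. 164.]
```

View pics/crop.png

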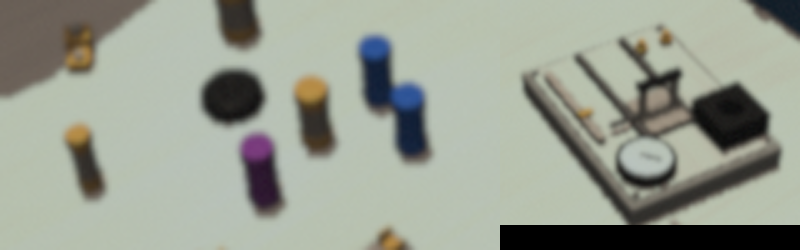

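The crop confirms it. The mid fuse is the brass-capped one beside the two blue and one purple look-alikes, and it is thinner than the one at the top. Next I measure the fuse and the tester in both views.

```bash
python3 - <<'E'
from h import *
def near(P,c,r): return np.hypot(P[...,0]-c[0],P[...,1]-c[1])<r
allT=[]
for n in('scene','side'):
    s=load(n);P=cloud(s);hsv=cv2.cvtColor(s['image'],cv2.COLOR_RGB2HSV);ok=s['depth']>0
    for nm,c in dict(mid=(.577,-.178),blue1=(.58,-.122),blue2=(.63,-.124),purple=(.6,-.241)).items():
        m=ok&near(P,c,.024)&(P[...,2]>.055); q=P[m]; vv,uu=np.where(m)
        print(n,nm,(q[:,:2].max(0)+q[:,:2].min(0)).round(4)/2,q.mean(0).round(4),np.ptp(q,0).round(3),'px',uu.mean().round(1),vv.mean().round(1))
        print('   ray60',ray(s,uu.mean(),vv.mean(),.06).round(4))
    z=P[...,2];reg=ok&near(P,(.6,.17),.2)&(P[...,1]>.02)
    t=P[reg&(z>.028)&(z<.045)][:,:2]; r=cv2.minAreaRect((t*1000).astype(np.float32));print(n,'panel',r)
    b=reg&(z>.061)&(z<.073);q=P[b];
    l,k=cv2.connectedComponents(b.astype(np.uint8))
    for i in range(1,k):
        if (l==i).sum() if not hasattr(k,'x') else 0:
            p=P[l==i]
            if len(p)>60: print(n,'blk',len(p),p.mean(0).round(4),cv2.minAreaRect((p[:,:2]*1000).astype(np.float32)))
    p=P[reg&(z>.08)&(z<.105)];print(n,'bar',len(p),p.mean(0).round(4),cv2.minAreaRect((p[:,:2]*1000).astype(np.float32)))
E
```

```text
scene mid [ 0.57645 -0.18025] [ 0.5792 -0.1807  0.0606] [0.03  0.026 0.011] px 227.5 251.3
   ray60 [ 0.5787 -0.1805  0.06  ]
scene blue1 [ 0.57385 -0.11795] [ 0.574  -0.1184  0.0602] [0.028 0.024 0.01 ] px 246.9 238.8
   ray60 [ 0.5739 -0.1184  0.06  ]
scene blue2 [ 0.6293  -0.12755] [ 0.6303 -0.1271  0.0599] [0.024 0.026 0.01 ] px 257.1 253.4
   ray60 [ 0.6305 -0.1272  0.06  ]
scene purple [ 0.601  -0.2406] [ 0.6011 -0.241   0.0603] [0.025 0.025 0.009] px 211.6 268.6
   ray60 [ 0.601  -0.2409  0.06  ]
scene panel ((593.8580322265625, 150.81942749023438), (202.40933227539062, 385.99517822265625), 80.63996124267578)Traceback (most recent call last):
  File "<stdin>", line 14, in <module>
TypeError: only integer scalar arrays can be converted to a scalar index
```

```bash
python3 - <<'E'
from h import *
for n in('scene','side'):
    s=load(n);P=cloud(s);ok=s['depth']>0;z=P[...,2]
    if n=='side':
        for c in((.577,-.178),(.58,-.12)):
            m=ok&(np.hypot(P[...,0]-c[0],P[...,1]-c[1])<.024)&(z>.055);q=P[m];print('fuse',q.mean(0).round(4),np.ptp(q,0).round(3))
    reg=ok&(np.hypot(P[...,0]-.6,P[...,1]-.17)<.2)
    def comp(lo,hi,mn):
        k,l=cv2.connectedComponents((reg&(z>lo)&(z<hi)).astype(np.uint8))
        for i in range(1,k):
            p=P[l==i]
            if len(p)>mn:
                r=cv2.minAreaRect((p[:,:2]*1000).astype(np.float32));v,u=np.where(l==i)
                print(n,(lo,hi),len(p),'px',u.mean().round(),v.mean().round(),p.mean(0).round(4),np.round(r[0],1),np.round(r[1],1),round(r[2],1))
    comp(.025,.056,300);comp(.061,.073,60);comp(.08,.105,20)
E
```

```text
scene (0.025, 0.056) 3726 px 318.0 197.0 [0.5483 0.1435 0.039 ] [534.4 160.8] [203.  265.8] 80.4
scene (0.061, 0.073) 347 px 352.0 192.0 [0.619  0.2091 0.0669] [617. 210.] [67.1 68.8] 81.3
scene (0.08, 0.105) 100 px 323.0 181.0 [0.5555 0.1568 0.0935] [556.5 158.2] [56.5 17.4] 81.5
fuse [ 0.5795 -0.1763  0.0593] [0.024 0.025 0.008]
fuse [ 0.5738 -0.115   0.0592] [0.024 0.025 0.007]
side (0.025, 0.056) 5901 px 342.0 239.0 [0.5253 0.1756 0.0378] [535.2 161.7] [202.  260.1] 80.6
side (0.061, 0.073) 567 px 302.0 243.0 [0.6192 0.2121 0.0665] [619.1 210. ] [67.  64.3] 80.6
side (0.08, 0.105) 121 px 329.0 220.0 [0.5549 0.1626 0.0943] [554.7 158.6] [57.2 13.5] 79.9
```

```bash
python3 -m crank '0 0 0 0 0 -0.075; 0 0 0 0 0 -0.075; 0 0 0 0 0 -0.075; 0 0 0 0 0 -0.075; 0 0 0 0 0 -0.075' 0.3 40
python3 -m crank '0 0 0 0 0 -0.075; 0 0 0 0 0 -0.075; 0 0 0 0 0 -0.075; 0 0 0 0 0 -0.075; 0 0 0 0 0 -0.072'
python3 -m crank '0.82 0.6 0 0 0 0; 0.82 0.6 0 0 0 0; 0.82 0.6 0 0 0 0; 0.82 0.6 0 0 0 0; 0.82 0.6 0 0 0 0'
python3 -m crank '0.82 0.6 0 0 0 0; 0.82 0.6 0 0 0 0; 0.82 0.6 0 0 0 0; 0.82 0.6 0 0 0 0; 0.82 0.6 0 0 0 0'
```

```text
t: 0.6
tcp_pos: [0.1436, -0.6078, 0.2307]
tool_rot: [0.916, 0.401, 0.0, -0.001]
force: [-0.0, 0.2, 0.2]
finger_gap: 0.646
gripper_force: 0.0
t: 1.1
tcp_pos: [0.1436, -0.6078, 0.2307]
tool_rot: [0.762, 0.648, 0.0, -0.001]
force: [0.5, 0.3, -0.4]
finger_gap: 0.652
gripper_force: 0.0
t: 1.6
tcp_pos: [0.2898, -0.4647, 0.2309]
tool_rot: [0.763, 0.646, 0.0, -0.0]
force: [0.2, -0.2, 0.4]
finger_gap: 0.65
gripper_force: 0.0
t: 2.1
tcp_pos: [0.4352, -0.3228, 0.231]
tool_rot: [0.763, 0.646, -0.0, -0.0]
force: [0.7, -0.8, 0.3]
finger_gap: 0.647
gripper_force: 0.0
```

```bash
python3 -m crank '0.78 0.6 0 0 0 0; 0.78 0.6 0 0 0 0; 0.78 0.6 0 0 0 0; 0.78 0.6 0 0 0 0; 0 0 0 0 0 0'
python3 - <<'E'
from h import *
s=snap('wrist');cv2.imwrite('pics/w1.png',s['image'][:,:,::-1]);st=telemetry.sense()
R=cv2.Rodrigues(s['rvec'])[0];print(s['camera_matrix'].tolist(),-R.T@s['tvec'].reshape(3),R[2],st['tcp_pos'],st['tool_rot'],s['depth'].max())
E
```

```text
t: 2.6
tcp_pos: [0.5524, -0.2135, 0.2309]
tool_rot: [0.761, 0.648, 0.001, 0.0]
force: [-0.4, -0.2, -0.4]
finger_gap: 0.65
gripper_force: 0.0
[[309.70691628693146, 0.0, 317.08095836196], [0.0, 309.70691628693146, 198.57068690430518], [0.0, 0.0, 1.0]] [ 0.56566704 -0.13019146  0.37262496] [-0.05016443 -0.32154323 -0.94556516] [ 0.5506724  -0.21510388  0.23075391] [ 7.61841208e-01  6.47763723e-01 -1.26856212e-04 -3.42066862e-04] 1.644919
```

View pics/w1.png

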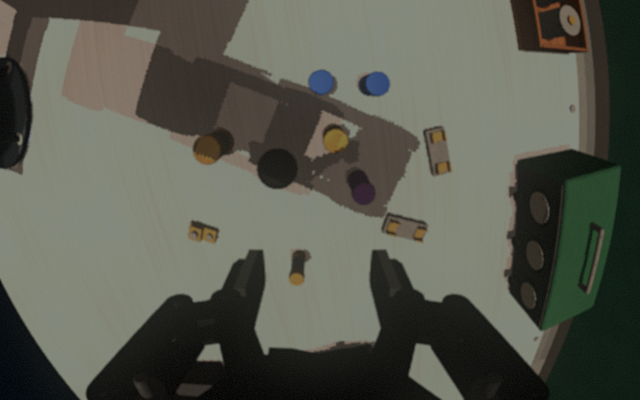

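The wrist view shows the mid fuse's brass cap at (335,138), with blue ones at (321,82) and (376,83) and purple at (361,187). I triangulate the cap.

```bash
cat >> h.py <<'E'
def wdir(s,u,v):
    K=s['camera_matrix'];R=cv2.Rodrigues(s['rvec'])[0];c=-R.T@s['tvec'].reshape(3)
    x=np.array([u-K[0,2],v-K[1,2]]);r=np.hypot(*x);th=r/K[0,0]
    return c,R.T@np.array([*(np.sin(th)*x/r),np.cos(th)])
def wray(s,u,v,z):
    c,d=wdir(s,u,v);return c+d*(z-c[2])/d[2]
def wcloud(s):
    K=s['camera_matrix'];R=cv2.Rodrigues(s['rvec'])[0];d=s['depth'];v,u=np.indices(d.shape)
    x=(u-K[0,2])/K[0,0];y=(v-K[1,2])/K[0,0];th=np.hypot(x,y)+1e-9;k=np.tan(th)/th
    return (np.stack([x*k*d,y*k*d,d],-1)-s['tvec'].reshape(3))@R
def meet(c1,d1,c2,d2):
    a=np.linalg.lstsq(np.stack([d1,-d2],1),c2-c1,rcond=None)[0];p=c1+a[0]*d1;q=c2+a[1]*d2;return (p+q)/2,np.linalg.norm(p-q)
E
python3 - <<'E'
from h import *
s=load('wrist');hsv=cv2.cvtColor(s['image'],cv2.COLOR_RGB2HSV);P=wcloud(s)
m=np.zeros(hsv.shape[:2],bool);m[118:160,312:358]=1
m&=(hsv[...,1]>110)&(hsv[...,0]>10)&(hsv[...,0]<30)&(hsv[...,2]>60)
v,u=np.where(m);print(len(u),u.mean(),v.mean(),np.ptp(u),np.ptp(v),'ray',wray(s,u.mean(),v.mean(),.06))
q=P[m&(P[...,2]>.055)];print(q.mean(0),np.ptp(q,0))
c=load('scene');R=cv2.Rodrigues(c['rvec'])[0];K=c['camera_matrix'];cc=-R.T@c['tvec'].reshape(3)
d=ray(c,227.5,251.3,0)-cc;print(meet(*wdir(s,u.mean(),v.mean()),cc,d/np.linalg.norm(d)))
E
```

```text
484 335.2789256198347 140.03305785123968 23 27 ray [ 0.57730795 -0.1774188   0.06      ]
[ 0.57722032 -0.17766313  0.06089614] [0.02435238 0.05963539 0.31750898]
(array([ 0.57689968, -0.17861088,  0.05719797]), np.float64(0.0018380361279069723))
```

```bash
python3 -m crank '0.51 0.26 0 0 0 0; 0.51 0.26 0.5 0 0 0; 0 0 0.9 0 0 0; 0 0 0.9 0 0 0; 0 0 0 0 0 0'
python3 - <<'E'
from h import *
s=snap('wrist');hsv=cv2.cvtColor(s['image'],cv2.COLOR_RGB2HSV);P=wcloud(s);st=telemetry.sense();print(st['tcp_pos'])
m=(np.hypot(P[...,0]-.578,P[...,1]+.178)<.022)&(P[...,2]>.056)&(P[...,2]<.068)&(hsv[...,1]>100)
v,u=np.where(m);print(len(u),u.mean(),v.mean(),wray(s,u.mean(),v.mean(),.06),P[m].mean(0),np.ptp(P[m],0))
E
```

```text
t: 3.15
tcp_pos: [0.5723, -0.1792, 0.1344]
tool_rot: [0.763, 0.646, -0.003, -0.006]
force: [-1.7, 0.5, -0.2]
finger_gap: 0.651
gripper_force: 0.0
[ 0.57429464 -0.18022143  0.1370797 ]
799 324.5607008760951 207.35419274092615 [ 0.57759887 -0.17685366  0.06      ] [ 0.57754149 -0.17731511  0.05891342] [0.02472317 0.02465023 0.00500431]
```

```bash
python3 -m crank '0 0 0.4 0 0 0; 0 0 0.4 0 0 0; 0 0 0.4 0 0 0; 0 0 0 0 0 0; 0 0 0 0 0 0'

```

```text
t: 3.7
tcp_pos: [0.5776, -0.1813, 0.093]
tool_rot: [0.763, 0.646, 0.0, 0.001]
force: [0.8, 0.9, 0.6]
finger_gap: 0.648
gripper_force: 0.0
```

```bash
python3 -m crank '0.09 0 0.4 0 0 0; 0 0 0.4 0 0 0; 0 0 0.4 0 0 0; 0 0 0.3 0 0 0; 0 0 0 0 0 0'
python3 -m crank '0 0 0 0 0 0; 0 0 0 0 0 0; 0 0 0 0 0 0; 0 0 0 0 0 0; 0 0 0 0 0 0' -0.9 40
```

```text
t: 4.2
tcp_pos: [0.5772, -0.1768, 0.031]
tool_rot: [0.763, 0.646, -0.0, -0.0]
force: [-0.0, 0.6, 0.2]
finger_gap: 0.648
gripper_force: 0.0
t: 4.7
tcp_pos: [0.5783, -0.1771, 0.0325]
tool_rot: [0.763, 0.646, 0.0, 0.001]
force: [-1.0, -0.3, 6.2]
finger_gap: 0.286
gripper_force: 39.4
```

```bash
python3 -m crank '0 0 -0.5 0 0 0; 0 0 -0.9 0 0 0; 0 0 -0.9 0 0 0; 0 0 -0.9 0 0 0; 0 0 -0.8 0 0 0'
python3 - <<'E'
import numpy as np
R=np.array([[.165,.986],[.986,-.165]]);print(R@(np.array([.619,.210])-[.578,-.177])/.04)
E
```

```text
t: 5.2
tcp_pos: [0.5773, -0.1765, 0.1928]
tool_rot: [0.763, 0.646, 0.0, 0.0]
force: [-0.3, -0.0, -0.6]
finger_gap: 0.288
gripper_force: 39.4
[ 9.708675 -0.585725]
```

```bash
python3 -m crank '0.5 -0.05 0 0 0 0; 0.9 -0.05 0 0 0 0; 0.9 -0.05 0 0 0 0; 0.9 -0.05 0 0 0 0; 0.9 -0.05 0 0 0 0'
python3 -m crank '0.9 -0.05 0 0 0 0; 0.9 -0.05 0 0 0 0; 0.9 -0.05 0 0 0 0; 0.7 -0.05 0 0 0 0; 0.3 -0.05 0 0 0 0'
python3 -m crank '0 0 0 0 0 0; 0 0 0 0 0 0; 0 0 0 0 0 0; 0 0 0 0 0 0; 0 0 0 0 0 0'
python3 - <<'E'
from h import *
s=snap('wrist');cv2.imwrite('pics/w2.png',s['image'][:,:,::-1]);P=wcloud(s);st=telemetry.sense();print(st['tcp_pos'],st['finger_gap'])
z=P[...,2];m=(z>.061)&(z<.073)&(np.hypot(P[...,0]-.619,P[...,1]-.21)<.055);q=P[m];print(len(q),q.mean(0),cv2.minAreaRect((q[:,:2]*1000).astype(np.float32)))
m=(z<.055)&(z>.03)&(np.hypot(P[...,0]-.619,P[...,1]-.21)<.022);q=P[m];v,u=np.where(m);print('hole',len(q),q.mean(0) if len(q) else 0,np.ptp(q,0) if len(q) else 0,u.mean(),v.mean())
E
```

```text
t: 5.7
tcp_pos: [0.5942, -0.0118, 0.191]
tool_rot: [0.763, 0.646, -0.0, -0.0]
force: [0.5, -0.6, -0.5]
finger_gap: 0.291
gripper_force: 39.5
t: 6.2
tcp_pos: [0.6087, 0.137, 0.1909]
tool_rot: [0.762, 0.647, -0.0, -0.0]
force: [0.5, -0.1, -1.2]
finger_gap: 0.291
gripper_force: 39.5
t: 6.7
tcp_pos: [0.6093, 0.1332, 0.1913]
tool_rot: [0.764, 0.646, -0.0, 0.0]
force: [0.1, 0.1, -1.7]
finger_gap: 0.295
gripper_force: 39.5
[0.60930485 0.13345624 0.19136178] 0.29192946860001073
4695 [0.61724741 0.21166068 0.06584468] ((617.1306762695312, 211.655029296875), (64.04170227050781, 64.45808410644531), 80.61679077148438)
hole 792 [0.61674398 0.21116272 0.04162581] [0.02874893 0.02852039 0.01679615] 310.854797979798 102.33964646464646
```

View pics/w2.png

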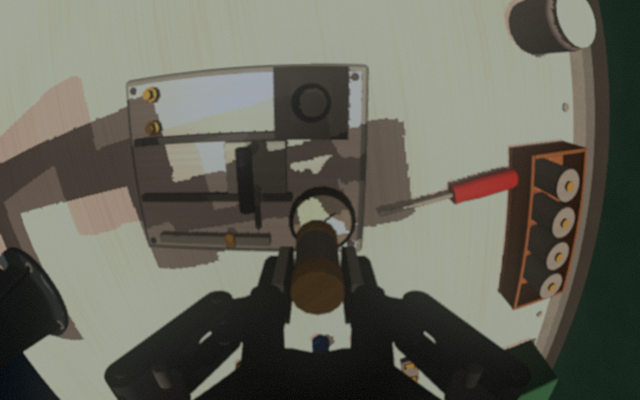

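The wrist view shows the socket mouth at (311,102), the bar at (245,180), the pointer tip near (258,225) and the brass mark near (231,240). The fuse is held between the fingers at (318,265). I check the axis of the held fuse and measure the mark and pointer in this frame.

```bash
python3 - <<'E'
from h import *
from scipy.optimize import least_squares
s=load('wrist');P=wcloud(s);z=P[...,2];hsv=cv2.cvtColor(s['image'],cv2.COLOR_RGB2HSV)
v,u=np.indices(z.shape);m0=(abs(u-318)<22)&(v>215)&(v<312)&(np.hypot(P[...,0]-.609,P[...,1]-.133)<.025)
for lo,hi in((.158,.17),(.17,.183),(.183,.2),(.2,.216)):
    q=P[m0&(z>lo)&(z<hi)]
    if len(q)<20: print(lo,len(q));continue
    r=least_squares(lambda c:np.hypot(q[:,0]-c[0],q[:,1]-c[1])-.013,[.609,.133],loss='soft_l1',f_scale=.001);print(lo,len(q),r.x,np.abs(r.fun).mean())
print('z range',z[m0].min(),z[m0].max())
a=np.deg2rad(-9.45);X=np.array([np.cos(a),np.sin(a)]);Y=np.array([-np.sin(a),np.cos(a)])
c=np.array([.617,.2113])-75e-3*X-62e-3*Y;print('tester',c)
T=np.stack([(P[...,:2]-c)@X,(P[...,:2]-c)@Y,z],-1)
b=(T[...,2]>.083)&(T[...,2]<.105)&(abs(T[...,0])<.1)&(abs(T[...,1])<.04);q=T[b];print('bar',len(q),q.mean(0),q.min(0),q.max(0))
br=(hsv[...,1]>90)&(hsv[...,0]>8)&(hsv[...,0]<32)&(u>215)&(u<250)&(v>225)&(v<255);q=T[br];print('mark',len(q),q.mean(0),q.min(0),q.max(0),u[br].min(),u[br].max(),v[br].min(),v[br].max())
print('row',[(int(y),[T[y,x].round(4).tolist() for x in (254,258,262)]) for y in (205,215,222,226)])
cv2.imwrite('pics/w2c.png',cv2.resize(s['image'][165:255,200:310,::-1],None,fx=6,fy=6,interpolation=cv2.INTER_CUBIC))
E
```

```text
0.158 276 [0.60868111 0.13136323] 0.00024246950066669093
0.17 449 [0.60858478 0.13061271] 0.000357107599109881
0.183 627 [0.60866299 0.13052348] 0.00029146726956026236
0.2 640 [0.60899895 0.1311928 ] 0.000351714700598031
z range 0.15848826914584926 0.21946251172858577
tester [0.53283822 0.1624554 ]
bar 1093 [0.02149725 0.00197205 0.09404854] [ 0.01347832 -0.02804483  0.08743022] [0.02767648 0.02831226 0.09772513]
mark 138 [-0.01182442 -0.07602569  0.04896515] [-0.02175031 -0.09403642  0.03105139] [-0.00727267 -0.06757096  0.05130729] 224 234 233 247
row [(205, [[0.0271, -0.021, 0.0911], [0.0221, -0.0363, 0.0498], [0.0232, -0.0419, 0.0346]]), (215, [[0.0135, -0.0537, 0.0332], [0.0214, -0.0468, 0.05], [0.0223, -0.0534, 0.0339]]), (222, [[0.0131, -0.0615, 0.0338], [0.0207, -0.0548, 0.0491], [0.0218, -0.0614, 0.034]]), (226, [[0.0128, -0.0659, 0.0344], [0.0204, -0.0591, 0.0496], [0.0217, -0.0655, 0.0352]])]
```

View pics/w2c.png

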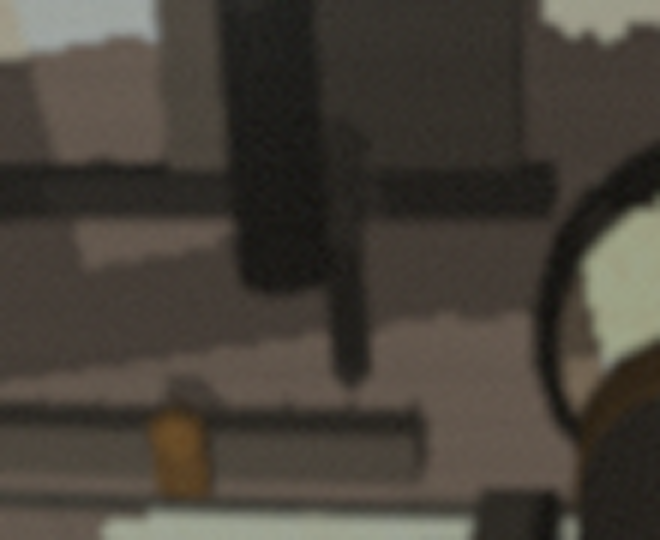

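```bash
python3 -m crank '0.5 -0.03 0 0 0 0; 0.8 -0.05 0 0 0 0; 0.72 -0.05 0.4 0 0 0; 0 0 0.6 0 0 0; 0 0 0.6 0 0 0'
python3 -m crank '0 0 0 0 0 0; 0 0 0 0 0 0; 0 0 0 0 0 0; 0 0 0 0 0 0; 0 0 0 0 0 0'
python3 - <<'E'
from h import *
from scipy.optimize import least_squares
s=snap('wrist');P=wcloud(s);z=P[...,2];st=telemetry.sense();t=st['tcp_pos'];print(t)
v,u=np.indices(z.shape);m0=(abs(u-318)<24)&(np.hypot(P[...,0]-t[0],P[...,1]-t[1])<.022)
for o in(-.022,0.):
    q=P[m0&(z>t[2]+o-.01)&(z<t[2]+o+.012)];r=least_squares(lambda c:np.hypot(q[:,0]-c[0],q[:,1]-c[1])-.013,t[:2],loss='soft_l1',f_scale=.001);print(len(q),r.x)
m=(z>.061)&(z<.073)&(np.hypot(P[...,0]-.617,P[...,1]-.2115)<.048);q=P[m];print(len(q),q.mean(0),cv2.minAreaRect((q[:,:2]*1000).astype(np.float32)))
s=snap('side');cv2.imwrite('pics/s2.png',cv2.resize(s['image'][170:280,240:400,::-1],None,fx=5,fy=5,interpolation=cv2.INTER_CUBIC))
E
```

```text
t: 7.25
tcp_pos: [0.6178, 0.2159, 0.1271]
tool_rot: [0.763, 0.647, 0.001, 0.0]
force: [0.3, -0.7, -1.9]
finger_gap: 0.284
gripper_force: 39.5
t: 7.75
tcp_pos: [0.6181, 0.2148, 0.1286]
tool_rot: [0.763, 0.646, 0.001, 0.001]
force: [0.4, 0.4, -1.8]
finger_gap: 0.293
gripper_force: 39.5
[0.6179789  0.21481441 0.12841525]
676 [0.61752224 0.21257253]
839 [0.61761164 0.21211381]
4779 [0.61880085 0.22207793 0.06581404] ((617.1685791015625, 212.07156372070312), (64.37025451660156, 64.70279693603516), 80.38362884521484)
```

```bash
python3 -m crank '-0.015 0 0.3 0 0 0; 0 0 0.3 0 0 0; 0 0 0.2 0 0 0; 0 0 0.2 0 0 0; 0 0 0.1 0 0 0'
python3 -m crank '0 0 0.1 0 0 0; 0 0 0.1 0 0 0; 0 0 0.05 0 0 0; 0 0 0 0 0 0; 0 0 0 0 0 0'
```

```text
t: 8.35
tcp_pos: [0.617, 0.2141, 0.0819]
tool_rot: [0.763, 0.646, -0.001, -0.0]
force: [0.9, -0.4, 0.0]
finger_gap: 0.291
gripper_force: 39.9
t: 8.85
tcp_pos: [0.6173, 0.2143, 0.0745]
tool_rot: [0.763, 0.646, 0.0, 0.0]
force: [-1.2, -1.2, 5.6]
finger_gap: 0.293
gripper_force: 40.2
```

```bash
python3 -m crank '0 0 0 0 0 0; 0 0 0 0 0 0; 0 0 0 0 0 0; 0 0 0 0 0 0; 0 0 0 0 0 0' 0.2
python3 -m crank '0 0 -0.2 0 0 0; 0 0 -0.4 0 0 0; 0 0 -0.8 0 0 0; 0 0 -0.9 0 0 0; 0 0 -0.9 0 0 0'
python3 - <<'E'
print('target: back 0.09 along tool x for view')
E
python3 -m crank '-0.6 -0.3 0 0 0 0; -0.8 -0.4 0 0 0 0; -0.8 -0.3 0 0 0 0; 0 0 0 0 0 0; 0 0 0 0 0 0'
python3 - <<'E'
from h import *
s=snap('wrist');cv2.imwrite('pics/w3.png',s['image'][:,:,::-1]);P=wcloud(s);z=P[...,2];print(telemetry.sense()['tcp_pos'])
q=P[(z>.095)&(z<.112)&(np.hypot(P[...,0]-.617,P[...,1]-.2115)<.025)];print('fuse top',len(q),q.mean(0),q.min(0),q.max(0))
m=(z>.061)&(z<.073)&(np.hypot(P[...,0]-.617,P[...,1]-.2115)<.048);q=P[m];print(len(q),cv2.minAreaRect((q[:,:2]*1000).astype(np.float32)))
E
```

```text
t: 9.35
tcp_pos: [0.6172, 0.2144, 0.0731]
tool_rot: [0.763, 0.646, -0.0, -0.0]
force: [0.5, 0.1, 0.5]
finger_gap: 0.597
gripper_force: 0.0
t: 9.85
tcp_pos: [0.6174, 0.2144, 0.204]
tool_rot: [0.763, 0.646, 0.001, 0.0]
force: [-0.0, 0.2, -0.3]
finger_gap: 0.604
gripper_force: 0.0
target: back 0.09 along tool x for view
t: 10.35
tcp_pos: [0.5639, 0.1337, 0.2029]
tool_rot: [0.764, 0.646, 0.001, 0.001]
force: [0.1, 0.8, 0.5]
finger_gap: 0.602
gripper_force: 0.0
[0.564364   0.13426402 0.20267943]
fuse top 821 [0.61609753 0.21281333 0.10083294] [0.603235   0.1997747  0.09518777] [0.62903358 0.22536045 0.10302258]
3974 ((617.3104248046875, 211.39671325683594), (64.00297546386719, 64.20681762695312), 80.42874145507812)
```

View pics/w3.png

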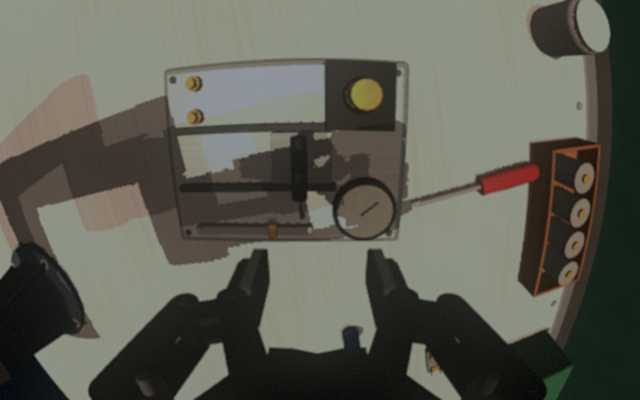

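The fuse stands seated at (365,95): top at about 102 mm, centred on the block. The pointer tip is at (303,217) and the brass mark at (272,230). I measure the pull distance.

```bash
python3 - <<'E'
from h import *
s=load('wrist');P=wcloud(s);z=P[...,2];hsv=cv2.cvtColor(s['image'],cv2.COLOR_RGB2HSV);v,u=np.indices(z.shape)
a=np.deg2rad(-9.5);X=np.array([np.cos(a),np.sin(a)]);Y=np.array([-np.sin(a),np.cos(a)])
c=np.array([.6172,.2114])-75e-3*X-62e-3*Y;print('tester',c)
T=np.stack([(P[...,:2]-c)@X,(P[...,:2]-c)@Y,z],-1)
b=(z>.083)&(z<.105)&(abs(T[...,0])<.05)&(abs(T[...,1])<.04);q=T[b];print('bar',len(q),q.mean(0),q.min(0),q.max(0),'world mid',c+X*(q[:,0].min()+q[:,0].max())/2)
q=T[b&(z>.0955)];print('bar ridge',len(q),q.mean(0),q.min(0),q.max(0))
m=(z>.044)&(z<.054)&(T[...,1]<-.042)&(T[...,1]>-.068)&(abs(T[...,0]-.02)<.02);q=T[m];print('pointer',len(q),np.median(q,0),q.min(0),q.max(0))
br=(hsv[...,1]>80)&(hsv[...,0]>8)&(hsv[...,0]<32)&(abs(T[...,0]+.015)<.03)&(abs(T[...,1]+.075)<.02)&(z>.04);q=T[br];print('mark',len(q),np.median(q,0),q.min(0),q.max(0))
for y0 in np.arange(-.092,-.06,.004):
    w=br&(abs(T[...,1]-y0)<.002); 
    if w.sum(): print(y0.round(3),w.sum(),T[w][:,0].min().round(4),T[w][:,0].max().round(4),T[w][:,2].mean().round(4))
print(u[br].min(),u[br].max(),v[br].min(),v[br].max())
# scene view too
s=load('scene');P=cloud(s);T=np.stack([(P[...,:2]-c)@X,(P[...,:2]-c)@Y,P[...,2]],-1);hsv=cv2.cvtColor(s['image'],cv2.COLOR_RGB2HSV)
br=(hsv[...,1]>80)&(hsv[...,0]>8)&(hsv[...,0]<32)&(abs(T[...,0]+.015)<.03)&(abs(T[...,1]+.075)<.02)&(P[...,2]>.03);vv,uu=np.where(br);print('scene',len(uu));
if len(uu): p=ray(s,uu.mean(),vv.mean(),.047)[:2]-c;print(p@X,p@Y)
E
```

```text
tester [0.53299563 0.16262886]
bar 1091 [0.02049237 0.00160799 0.094182  ] [ 0.01315257 -0.0278596   0.08544758] [0.02721055 0.02854267 0.09779472] world mid [0.55290041 0.15929794]
bar ridge 289 [0.01996413 0.0006655  0.09605491] [ 0.01587692 -0.02695807  0.09550279] [0.02421057 0.02701628 0.09779472]
pointer 102 [ 0.02013571 -0.05337374  0.04940095] [ 0.01706236 -0.06365049  0.04784644] [ 0.02256947 -0.04433798  0.05066283]
mark 144 [-0.01206364 -0.0755314   0.04977271] [-0.01856811 -0.08401672  0.04251052] [-0.00651457 -0.06697661  0.05155883]
-0.084 19 -0.0166 -0.0068 0.05
-0.08 34 -0.0186 -0.0065 0.0492
-0.076 36 -0.0179 -0.0076 0.0495
-0.072 35 -0.0171 -0.0065 0.0494
-0.068 20 -0.016 -0.0084 0.0492
267 277 222 237
scene 16
-0.013608784291004225 -0.07898713255401084
```

```bash
python3 -m crank '0.3 -0.2 0 0 0 0; 0.29 -0.19 0 0 0 0; 0 0 0.6 0 0 0; 0 0 0.6 0 0 0; 0 0 0 0 0 0' 0
python3 -m crank '0 0 0 0 0 0; 0 0 0 0 0 0; 0 0 0 0 0 0; 0 0 0 0 0 0; 0 0 0 0 0 0'
```

```text
t: 10.9
tcp_pos: [0.5488, 0.1617, 0.1504]
tool_rot: [0.762, 0.647, -0.003, -0.002]
force: [-0.3, -0.6, 0.5]
finger_gap: 0.499
gripper_force: 0.0
t: 11.4
tcp_pos: [0.5522, 0.1599, 0.154]
tool_rot: [0.763, 0.646, 0.001, 0.0]
force: [0.7, 0.3, -0.5]
finger_gap: 0.501
gripper_force: 0.0
```

```bash
python3 -m crank '0 0.02 0.5 0 0 0; 0 0 0.5 0 0 0; 0 0 0.5 0 0 0; 0 0 0.4 0 0 0; 0 0 0.17 0 0 0'
python3 -m crank '0 0 0 0 0 0; 0 0 0 0 0 0; 0 0 0 0 0 0; 0 0 0 0 0 0; 0 0 0 0 0 0' -1 80
python3 -m crank '0 0 0 0 0 0; 0 0 0 0 0 0; 0 0 0 0 0 0; 0 0 0 0 0 0; 0 0 0 0 0 0'
```

```text
t: 11.9
tcp_pos: [0.5518, 0.1596, 0.0692]
tool_rot: [0.763, 0.646, -0.001, -0.001]
force: [-0.6, 0.3, 0.5]
finger_gap: 0.501
gripper_force: 0.0
t: 12.4
tcp_pos: [0.5528, 0.1599, 0.0713]
tool_rot: [0.763, 0.646, 0.0, 0.0]
force: [-1.4, 0.7, 2.5]
finger_gap: 0.132
gripper_force: 78.2
t: 12.9
tcp_pos: [0.5527, 0.1599, 0.0713]
tool_rot: [0.763, 0.646, 0.0, 0.0]
force: [-1.7, 0.6, 6.6]
finger_gap: 0.136
gripper_force: 78.4
```

```bash
python3 -m crank '0 -0.1 0 0 0 0; 0 -0.2 0 0 0 0; 0 -0.2 0 0 0 0; 0 -0.2 0 0 0 0; 0 -0.1 0 0 0 0'
python3 -m crank '0 0 0 0 0 0; 0 0 0 0 0 0; 0 0 0 0 0 0; 0 0 0 0 0 0; 0 0 0 0 0 0'
cat > chk.py <<'E'
from h import *
a=np.deg2rad(-9.5);X=np.array([np.cos(a),np.sin(a)]);Y=np.array([-np.sin(a),np.cos(a)])
c=np.array([.533,.1626])
s=snap('wrist');P=wcloud(s);z=P[...,2];hsv=cv2.cvtColor(s['image'],cv2.COLOR_RGB2HSV);v,u=np.indices(z.shape)
print(telemetry.sense()['tcp_pos'],telemetry.sense()['force'],telemetry.sense()['gripper_force'])
T=np.stack([(P[...,:2]-c)@X,(P[...,:2]-c)@Y,z],-1)
m=(z>.044)&(z<.054)&(T[...,1]<-.042)&(T[...,1]>-.066)&(abs(T[...,0])<.04)&(hsv[...,2]<90);q=T[m]
if len(q):print('pointer',len(q),np.median(q,0),q.min(0),q.max(0))
br=(hsv[...,1]>80)&(hsv[...,0]>8)&(hsv[...,0]<32)&(abs(T[...,0]+.015)<.03)&(abs(T[...,1]+.075)<.02)&(z>.04);q=T[br]
if len(q):print('mark',len(q),np.median(q,0),q.min(0),q.max(0))
for n in('scene','side'):
    s=snap(n);cv2.imwrite(f'pics/{n}3.png',cv2.resize(s['image'][140:290,240:400,::-1],None,fx=3,fy=3,interpolation=cv2.INTER_CUBIC))
cv2.imwrite('pics/end.png',np.hstack([cv2.resize(cv2.imread('pics/scene3.png'),(400,375)),cv2.resize(load('wrist')['image'][:,:,::-1],(400,375))]))
E
python3 chk.py
```

```text
t: 13.4
tcp_pos: [0.5249, 0.1646, 0.0713]
tool_rot: [0.763, 0.646, 0.003, 0.003]
force: [6.9, -3.9, -1.2]
finger_gap: 0.136
gripper_force: 78.2
t: 13.9
tcp_pos: [0.5253, 0.1645, 0.0713]
tool_rot: [0.763, 0.646, 0.003, 0.003]
force: [5.6, -4.2, 1.6]
finger_gap: 0.133
gripper_force: 78.3
[0.52532969 0.1645209  0.07131943] [ 5.42862278 -2.52365639  0.14960923] 78.32306027412415
mark 211 [-0.01319485 -0.07592005  0.04984603] [-0.01780372 -0.08429415  0.04023107] [-0.00758652 -0.06763094  0.05110633]
```

View pics/end.png

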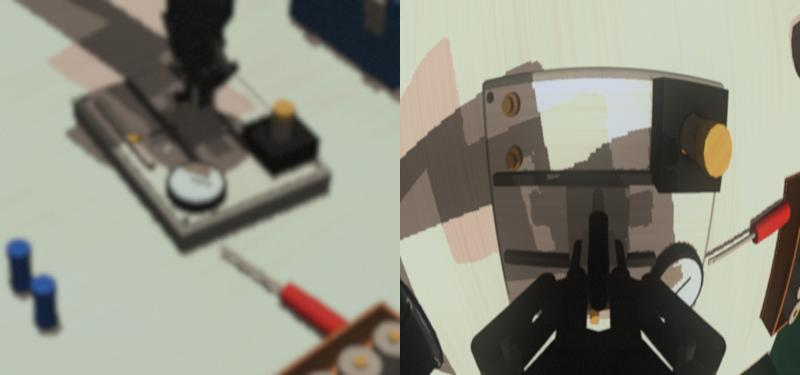

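The pull came up short: TCP travel is 27.8 mm of the 32.5 mm wanted. I add the rest and check against the bar and mark.

```bash
python3 -m crank '0 -0.06 0 0 0 0; 0 -0.06 0 0 0 0; 0 0 0 0 0 0; 0 0 0 0 0 0; 0 0 0 0 0 0'
cat >> chk.py <<'E'
s=load('wrist');cv2.imwrite('pics/bar.png',cv2.resize(s['image'][200:370,400-240:480,::-1],None,fx=2.4,fy=2.4))
b=(z>.083)&(z<.1)&(abs(T[...,0]+.01)<.04)&(T[...,1]<.034)&(T[...,1]>.013);q=T[b]
print('bar',len(q),q.min(0),q.max(0),np.median(q,0));q=q[q[:,2]>.0955]
if len(q):print('ridge',len(q),q.mean(0))
for n in('scene','side'):
    s=load(n);P=cloud(s);T=np.stack([(P[...,:2]-c)@X,(P[...,:2]-c)@Y,P[...,2]],-1);z=P[...,2]
    h=cv2.cvtColor(s['image'],cv2.COLOR_RGB2HSV)
    m=(z>.042)&(z<.056)&(T[...,1]<-.045)&(T[...,1]>-.064)&(abs(T[...,0]+.01)<.04);q=T[m]
    k=(h[...,1]>80)&(h[...,0]>8)&(h[...,0]<32)&(abs(T[...,0]+.015)<.03)&(abs(T[...,1]+.075)<.02)&(z>.03)
    print(n,'pointer',len(q),np.median(q,0) if len(q) else '','mark',k.sum(),np.median(T[k],0) if k.any() else '')
E
python3 chk.py
```

```text
t: 14.55
tcp_pos: [0.521, 0.1653, 0.0713]
tool_rot: [0.763, 0.646, 0.004, 0.003]
force: [5.8, -4.5, -0.8]
finger_gap: 0.138
gripper_force: 78.2
[0.52101057 0.16523378 0.07131017] [ 5.79691563 -3.78617277  0.34084633] 78.22330355644226
mark 183 [-0.01264088 -0.07677416  0.04982903] [-0.01768155 -0.08403678  0.04513437] [-0.00752202 -0.06938278  0.05111704]
bar 1182 [-0.01931161  0.01307819  0.08354584] [-0.00554532  0.02881232  0.09736189] [-0.01250238  0.02277636  0.09428051]
ridge 251 [-0.01237439  0.02070995  0.09599568]
scene pointer 16 [-0.01030206 -0.05559887  0.05136878] mark 23 [-0.01118313 -0.07880849  0.05028848]
side pointer 0  mark 0
```

```bash
python3 -m crank '0 0 0 0 0 0; 0 0 0 0 0 0; 0 0 0 0 0 0; 0 0 0 0 0 0; 0 0 0 0 0 0'
python3 - <<'E'
from h import *
print(manip.sign_off())
E
```

```text
t: 15.2
tcp_pos: [0.521, 0.1652, 0.0713]
tool_rot: [0.763, 0.646, 0.004, 0.003]
force: [6.0, -4.6, 0.4]
finger_gap: 0.134
gripper_force: 78.2
the job is handed in; nothing more can be done
None
```

The job is handed in at about 15 s: the 26 mm fuse stands fully down in the socket and is let go, and the gripper still holds the pull handle with its pointer within about 1 mm of the brass mark by my camera measurements; no verdict came back.

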